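# Hold a cold-seal press at its mark

## Robot

A 6-joint arm with a two-finger parallel gripper is mounted at the origin on a cart in front of the work surface, level with it; the furniture and walls round the work are solid. World frame = base frame: x ahead of the robot, y to its left, z up, the work surface at z = 0. Lengths are in m, angles in rad, forces in N, time in s.
With the tool pointing down it reaches from about 0.225 to 0.875 m from the base axis. Payload 3.4 kg.
Tool frame: the origin (TCP) lies between the finger pads; the fingertips stand 22 mm ahead of it and the grasp point (between the pads) lies 3 mm ahead of it (manip.finger_overhang is the distance from the TCP to the fingertips, in m); z points along the fingers, y is the line along which they close (so a half turn about z gives the same grasp; the last joint's range is limited). The gripper opens to 85 mm and grips with 20 to 120 N. Pads are 22 mm wide; open, the fingers measure 114 mm over their backs; the gripper's body (76 mm by 85 mm) begins 54 mm behind the grasp point. The pads swing forward as they close: fully open they stand 13 mm farther back than shut.
Start: joints at [1.038, 0.276, 1.505, -0, 1.361, -0.121], TCP at [0.23, 0.527, 0.253] pointing down, gripper open.
Joint ranges: [-2.89, 2.89], [-0.75, 2.08], [0.22, 2.7], [-1.18, 4.32], [0.11, 2.71], [-2.7, 2.7]. Speed limits (rad/s): [2.57, 2.57, 3.14, 3.14, 3.14, 3.14].

## Interface

Orientations are given as a unit quaternion [w, x, y, z].
In Python, from rig import get_state, eyes, order, manip gives the robot as it stands.
- The arm moves only by the tool drive_tool, never from a script. Its argument "rows" is a list of rows, each a list of 4 numbers: the shift along the tool's x, y, z in units of 25 mm (1.0 is 25 mm), then the turn about the tool's z in units of 6 degrees (1.0 is 6 degrees). A call has exactly 8 rows; each row is the pose to reach, as a shift and turn from the pose commanded when the call began, along the tool's axes at that moment; what a row does not reach only later rows make up. A row lasts 1/12 s, in which the tool goes at most 41.7 mm and 7.16 degrees, less where a joint would pass 70% of its speed; a pose out of reach is approached as far as the arm can. A call with a gripper value outside its range is refused whole. "grip" is the finger opening in mm, from 0 to 85.4, set as the call begins (left out, the last holds). The fingers move at their own pace and stop on an object; "newtons" is the grip in N (left out, the last holds). Time passes only in rows, so rows that repeat a pose let the fingers close, or fill a call up. It gives the time, the measured TCP pose, the force, the opening and the grip force at its end, in the units of the state.
- get_state(): the state, without advancing time (a new reading comes with each control period).
- eyes.get_image(name): name is "side" or "top"; returns (picture, depth): 400x640x3 uint8, red, green, blue; 400x640 float32, m along the optical axis (not along the pixel's ray), 0 where there is no reading.
- eyes.camera_info(name): a dict with "fx", "fy", "cx", "cy" (pixels), "R" (3x3) and "t" (3): a world point X has camera coordinates R X + t. Camera axes: x right, y down, z forward; pixel columns grow to the right and rows downward; lengths in m; the calibration is good to about 2 mm. A picture is of the moment at which its call begins. camera_info takes no time and is no camera call.
- order.sign_off(): hands the job in; it is judged then, once.
The state is a dict: "clock": time; "qpos": joint angles; "qd": joint speeds; "effort": joint torques, N m; "position": TCP position; "ee_rot": TCP orientation; "contact_force": force on the tool from outside, world axes, zero at the start; "moment": the same for the moment, N m; "width": finger opening in m; "gripper_force": force on a finger pad.
Only numpy, scipy, OpenCV 4.12 (cv2) and the standard library are available. Lean on these libraries where they do the work, as an engineer would, in place of code of your own. Each camera call takes 0.05 s, during which the arm holds its last target. There are 200 camera calls.

## Task

A filled blister card lies in the nest of the open cold-seal press. Fold the press's lid fully down over it, then push the black palm knob straight down until the plain steel part of its stem has gone into the collar and the collar's rim stands within the green band, and keep it held there: finish while still holding it, with nothing let go. Do not push the red band in at any time, and leave the other things on the worktop where they are.

Things in the scene. Friction and masses are not known exactly. Their poses are not given: they have to be found in the camera images.
- press: Cold-seal hand press, screwed to the worktop: white base 204 mm along its x, 184 mm along its y (-87 to +97 mm), 42 mm high, with a nest for one card on top and a hinged aluminium lid. Origin: on the worktop under the nest's centre; z up. The hinge lies at its +y side, where the open lid stands; the lid closes toward -y. Place and yaw (within 0.4 rad) differ each time.
- lid_hinge (a point): Point on the lid's hinge axis, in the middle of the lid's width: 75 mm toward the press's +y from its origin, 62 mm above the worktop. The axis runs along the press's x. Its own axes are the press's.
- lid (a joint): Lid angle, rad: 0 = fully down (level, on two rubber stops), grows as it opens, up to 1.95; starts at 1.35 to 1.75. A stiff friction hinge (about 0.55 N m) keeps it wherever it is left; no latch or spring. Lid plate 172 mm along the hinge, 150 mm from hinge axis to free edge; its outer face (upper when closed) lies 10 mm above the hinge axis, with 8 mm high ribs 79 mm either side of the middle.
- lid_edge (a point): Middle of the lid's free edge on its outer face, 150 mm from the hinge axis. A black lip, 80 mm wide and 11 mm thick, reaches 25 mm beyond it. The palm knob stands out of the same face between this edge and the hinge, 75 mm from both; its top is 76 mm off the face.
- plunger (a joint): Travel of the palm knob, m: 0 = up, grows as it is pressed into the lid, 0.034 = stop. Stem, from the collar upward: 18 mm plain steel, 8 mm green, 8 mm red: the collar's rim is in the green at 0.018 to 0.026 (aim at 0.022). It springs back when let go. Lid shut: 2.5 N to start, 3.5 N at 8 mm, there 6 N (platen meets card), then 0.62 N per mm: about 15 N at 22 mm.
- knob_top (a point): Centre of the top of the black palm knob (44 mm across, 20 mm high, almost flat top 36 mm across). With the lid shut and the knob up it stands 148 mm above the worktop, straight above the nest's centre; it sinks with the knob.
- platen: Rubber-faced pressure plate under the lid, 126 x 84 x 10 mm, driven by the knob through a spring. It hangs 8 mm above the card when the lid is shut and the knob is up. Origin: centre of its upper face.
- card: Black blister card, 140 x 96 mm, 2 mm thick, lying loose in the nest with its pockets down. Origin: centre of its upper side as it lies, 44 mm above the worktop (its own z points down).
- die: Spare aluminium sealing die with eight black rings, 98 x 62 x 22 mm, lying to the left of the press. Bystander. Origin: centre of its underside.
- timer: White timer, 58 x 58 x 20 mm, lying behind the press. Bystander. Origin: centre of its underside.
- dosing_bottle: White bottle with a blue cap, 47 mm across, 84 mm high, standing behind the press. Bystander. Origin: centre of its underside.
- tweezers: Steel tweezers, 140 mm long, lying at the front left. Bystander. Origin: centre of the underside.

How it is judged:
On the way, in this order (a step that is already met when the one before it is completed fails the run):
1. the lid is folded fully down, the knob not yet pressed (value of joint lid below 0.05 rad and value of joint plunger below 0.012 m), for 0.2 s.
2. the knob is pressed so that the collar's rim stands in the green band, the platen pressing on the card (value of joint lid below 0.05 rad and contact force between platen and card above 5 N and value of joint plunger between 0.0175 and 0.0265 m), for 0.5 s.
At the end, for the whole second after the job is handed in: The lid is fully down (within 0.05 rad), the robot pushes on the press with more than 5 N, the knob is held pressed with the collar's rim in the green band (travel 18 to 26 mm, allowing 0.5 mm more), and the platen presses on the card with more than 5 N (all of step 2 and contact force between any of the fingers, the arm and press above 5 N); the arm keeps its last pose, push and grip.
It fails at once if the red band was pushed in (travel over 32 mm) (value of joint plunger above 0.032 m).
It fails at once if the sealing die was pushed more than 30 mm (distance of die from where it was at the start of the episode above 0.03 m).
It fails at once if the timer was pushed more than 30 mm (distance of timer from where it was at the start of the episode above 0.03 m).
It fails at once if the dosing bottle was pushed more than 30 mm (distance of dosing_bottle from where it was at the start of the episode above 0.03 m).
It fails at once if the tweezers was pushed more than 30 mm (distance of tweezers from where it was at the start of the episode above 0.03 m).
It also fails if it takes over 42 s, if anything falls off the work surface, if the arm or the gripper's body presses on something with over 40 N, if the wrist force passes 120 N, or if a joint passes its speed limit or range.

## Working session

There is one attempt and no reset: what is moved stays moved. The work goes in short steps, Python scripts to look and compute and a tool call to move; the robot and the scene stay as the last step left them, time stands still between calls to the robot, and variables do not carry over. Pictures are saved under pics/ and viewed, at most 10 in all, crops included, and the job is handed in when it is done.

Besides the shell and the picture viewer there is one more tool, called after "Emit:" as name(argument=value, ...), one argument or row to a line, values as JSON. drive_tool: Moves the arm, as the interface text tells. Its arguments: {"type":"object","properties":{"rows":{"type":"array","items":{"type":"array","items":{"type":"number"}}},"grip":{"type":"number"},"newtons":{"type":"number"}},"required":["rows"]}

```bash
mkdir -p pics; ls
python3 - <<'E'
from rig import get_state, eyes, order, manip
import cv2,numpy as np
print(get_state())
for n in("side","top"):
    p,d=eyes.get_image(n); cv2.imwrite(f"pics/{n}0.png",p[:,:,::-1]); np.savez(f"{n}0.npz",p=p,d=d)
    print(n,eyes.camera_info(n))
E
```

```text
pics
{'clock': 0.0, 'qpos': array([ 1.03799431e+00,  2.76600740e-01,  1.50613467e+00, -9.98559036e-06,
        1.36070378e+00, -1.20994834e-01]), 'qd': array([-9.62975103e-04,  1.35112551e-05,  3.24452672e-05, -1.31242241e-03,
       -1.77259316e-03, -6.25994310e-04]), 'effort': array([-4.04038537e-04, -4.16769755e+01, -2.45803607e+01, -1.41987284e-04,
        1.07012299e-02,  2.08104586e-05]), 'position': array([0.22990737, 0.52650155, 0.25243579]), 'ee_rot': array([-2.91844157e-04,  2.04450639e-01,  9.78876439e-01, -8.75940858e-04]), 'contact_force': array([-0.31412528,  0.43737741, -0.28553097]), 'moment': array([-0.00767027, -0.04626134, -0.00347113]), 'gripper_force': 0.0, 'width': 0.08560481342361902}
side {'fx': 454.3332070166897, 'fy': 454.3332070166897, 'cx': 321.0353013707275, 'cy': 195.69997996276933, 'R': array([[ 0.81496535, -0.57948811, -0.00500098],
       [-0.27765186, -0.38287297, -0.88108895],
       [ 0.50866583,  0.7194455 , -0.47292416]]), 't': array([-0.37595948,  0.29471031,  0.73656893])}
top {'fx': 465.238143836999, 'fy': 465.238143836999, 'cx': 316.9145258877163, 'cy': 199.40369459373827, 'R': array([[ 0.05930353, -0.99823946,  0.00103135],
       [-0.97530948, -0.05816142, -0.21304614],
       [ 0.21273105,  0.01162851, -0.97704159]]), 't': array([0.07780364, 0.55792383, 1.25442413])}
```

View pics/side0.png

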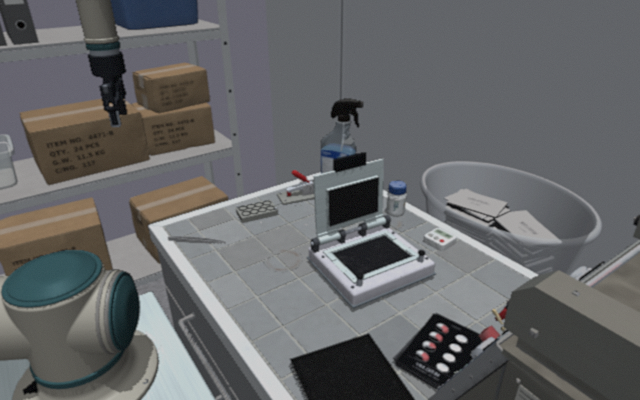

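View pics/top0.png

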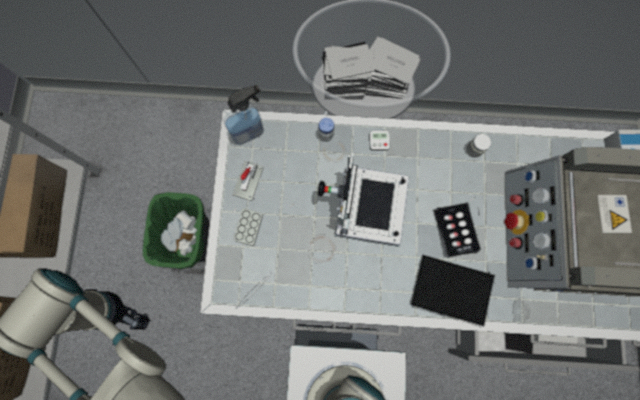

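The side view shows the press at about (370,255) with its lid upright and the lip at (350,162). In the top view the card is at (376,205) and the knob at (321,188), to the left of the lid (+y). The bottle is at (327,128) and the die at (250,227).

```bash
cat > h.py <<'E'
import numpy as np,cv2
from rig import eyes
def pts(n,d):
    c=eyes.camera_info(n); v,u=np.mgrid[:400,:640]
    P=np.stack([(u-c['cx'])/c['fx']*d,(v-c['cy'])/c['fy']*d,d],-1)-c['t']
    return P@c['R']
def ray(n,uv,z):
    c=eyes.camera_info(n); r=np.array([(uv[0]-c['cx'])/c['fx'],(uv[1]-c['cy'])/c['fy'],1])@c['R']
    o=-c['R'].T@c['t']; return o+r*(z-o[2])/r[2]
E
python3 - <<'E'
from h import *
T=np.load('top0.npz');S=np.load('side0.npz')
W=pts('top',T['d']);p=T['p'].astype(int)
# card: black blob near (376,205)
m=(p.max(2)<60).astype(np.uint8); n,l=cv2.connectedComponents(m); b=(l==l[205,376]).astype(np.uint8)
c,_=cv2.findContours(b,0,2); q=cv2.boxPoints(cv2.minAreaRect(max(c,key=cv2.contourArea)))
Q=np.array([ray('top',x,.044) for x in q]); print('card',q.tolist(),Q.round(4),Q.mean(0),'sides',np.linalg.norm(np.diff(Q,axis=0),axis=1),'z',np.median(W[b>0][:,2]))
# base top face from depth
roi=np.zeros((400,640),bool);roi[150:255,330:425]=1
mm=roi&(abs(W[...,2]-.042)<.008)&(T['d']>0)
A=W[mm][:,:2].astype(np.float32);r=cv2.minAreaRect(A);print('base',r,cv2.boxPoints(r).round(4).tolist())
# lid points, side view
V=pts('side',S['d']);roi=np.zeros((400,640),bool);roi[150:245,305:395]=1
cx=Q.mean(0)
k=roi&(S['d']>0)&(np.linalg.norm(V[...,:2]-cx[:2],axis=2)<.22)&(V[...,2]>.09)
L=V[k];print('lid n',len(L),L.min(0),L.max(0));
C=np.median(L,0);
for _ in range(4):
    u,s,vt=np.linalg.svd(L-L.mean(0),full_matrices=False);n=vt[2];e=abs((L-L.mean(0))@n);L=L[e<max(.004,2*e.mean()*.7)]
print('plane',L.mean(0),n,len(L),'zmax',L[:,2].max())
for nm,(u,v) in dict(bottle=(327,122),knob=(321,188),timer=(379,140),spray=(243,98)).items():
    print(nm,np.median(W[v-3:v+4,u-3:u+4].reshape(-1,3),0).round(3))
h=p[160:215,300:345];
E
```

```text
card [[356.0758056640625, 224.161376953125], [362.79461669921875, 179.36920166015625], [393.45477294921875, 183.96823120117188], [386.7359619140625, 228.76040649414062]] [[ 0.4909 -0.0038  0.044 ]
 [ 0.6228 -0.0178  0.044 ]
 [ 0.6144 -0.1065  0.044 ]
 [ 0.4829 -0.0907  0.044 ]] [ 0.55274744 -0.05470249  0.044     ] sides [0.13269102 0.08914411 0.13245064] z 0.04415099856442724
base ((0.5519689917564392, -0.047783009707927704), (0.1841149479150772, 0.2053351253271103), 84.12371063232422) [[0.44040000438690186, -0.12880000472068787], [0.6446999907493591, -0.14990000426769257], [0.6635000109672546, 0.0333000011742115], [0.4593000113964081, 0.05429999902844429]]
lid n 4058 [0.47548311 0.00483511 0.09026942] [0.64953417 0.05281279 0.23786295]
plane [0.55292965 0.02446902 0.16652717] [ 0.12742241  0.97327449 -0.19105051] 2143 zmax 0.23786294945704167
bottle [0.776 0.095 0.086]
knob [0.563 0.101 0.152]
timer [ 0.755 -0.064  0.019]
spray [0.761 0.31  0.251]
```

Emit:
drive_tool(
  rows=[
    [-1.2,-0.6,0,1],
    [-2.4,-1.2,0,2],
    [-3.6,-1.8,0,3],
    [-4.8,-2.4,0,4],
    [-6,-3,0,5],
    [-7.2,-3.6,0,6],
    [-8.4,-4.2,0,7],
    [-9.6,-4.8,0,8],
  ],
  grip=0,
  newtons=60,
)

```text
clock: 0.77
position: [0.4026, 0.3194, 0.253]
ee_rot: [-0.0, 0.587, 0.81, -0.0]
contact_force: [1.4, 0.3, -0.0]
width: -0.0001
gripper_force: 0.0
```

```bash
cat > to.py <<'E'
import numpy as np
from rig import get_state
from scipy.spatial.transform import Rotation as Ro
yaw=-.105; O=np.array([.552,-.053,0]); xh=np.array([np.cos(yaw),np.sin(yaw),0]); yh=np.array([-np.sin(yaw),np.cos(yaw),0])
H=O+.075*yh+[0,0,.062]
def report(targets):
    s=get_state();R=Ro.from_quat(s['ee_rot'],scalar_first=True).as_matrix();p=s['position']
    d=p-H;print('t',round(s['clock'],2),'tcp',p.round(4),'press u',round(-d@yh,4),'x',round(d@xh,4),'tip z',round(p[2]-.022,4),'F',s['contact_force'].round(1),'w',s['width'],'q6',s['qpos'][5].round(2))
    a=np.degrees(np.arctan2(R[1,0],R[0,0]));b=np.degrees(np.arctan2(yh[1],yh[0]));print('tool x yaw',round(a,1),'turn units',round((a-b)/6,2),'tilt',R[2].round(3))
    for u,x,z in targets:  # tip centre u, x, z in press
        t=H*[1,1,0]-u*yh+x*xh+np.array([0,0,z+.022]);print((u,x,z),'units',(R.T@(t-p)/.025).round(2))
E
python3 -c "
from to import *
report([(-.1,0,.202)])"
```

```text
t 0.77 tcp [0.4026 0.3194 0.253 ] press u -0.2797 x -0.1876 tip z 0.231 F [ 1.4  0.3 -0. ] w -7.125213856733709e-05 q6 0.22
tool x yaw 108.1 turn units 4.02 tilt [-0.    -0.001 -1.   ]
(-0.1, 0, 0.202) units [-9.63  3.91  1.16]
```

Emit:
drive_tool(
  rows=[
    [-1.4,0.6,0.2,0.6],
    [-2.8,1.2,0.4,1.2],
    [-4.2,1.8,0.6,1.8],
    [-5.6,2.4,0.8,2.4],
    [-7,3,1,3],
    [-8.4,3.5,1.1,3.6],
    [-9.6,3.9,1.15,4],
    [-9.6,3.9,1.15,4],
  ],
)

```text
clock: 1.43
position: [0.5739, 0.1189, 0.2233]
ee_rot: [0.002, 0.743, 0.669, -0.001]
contact_force: [0.5, -0.5, -0.2]
width: -0.0003
gripper_force: 0.0
```

Run:
```python
from to import *
import cv2
from rig import eyes
print([(round(th,2),round(.160*np.cos(th)-.01*np.sin(th)-.011,3),round(.062+.16*np.sin(th)+.01*np.cos(th),3)) for th in np.arange(1.75,-.01,-.25)])
report([(-.045,0,.202)])
p,d=eyes.get_image('side');cv2.imwrite('pics/s1.png',cv2.resize(p[100:300,230:470,::-1],(720,600)))
```

```text
[(np.float64(1.75), np.float64(-0.049), np.float64(0.218)), (np.float64(1.5), np.float64(-0.01), np.float64(0.222)), (np.float64(1.25), np.float64(0.03), np.float64(0.217)), (np.float64(1.0), np.float64(0.067), np.float64(0.202)), (np.float64(0.75), np.float64(0.099), np.float64(0.178)), (np.float64(0.5), np.float64(0.125), np.float64(0.147)), (np.float64(0.25), np.float64(0.142), np.float64(0.111)), (np.float64(0.0), np.float64(0.149), np.float64(0.072))]
t 1.43 tcp [0.5739 0.1189 0.2233] press u -0.0983 x 0.0038 tip z 0.2013 F [ 0.5 -0.5 -0.2] w -0.00028506243815566224 q6 0.19
tool x yaw 84.1 turn units 0.01 tilt [-0.003  0.002 -1.   ]
(-0.045, 0, 0.202) units [-2.13 -0.15 -0.02]
```

View pics/s1.png

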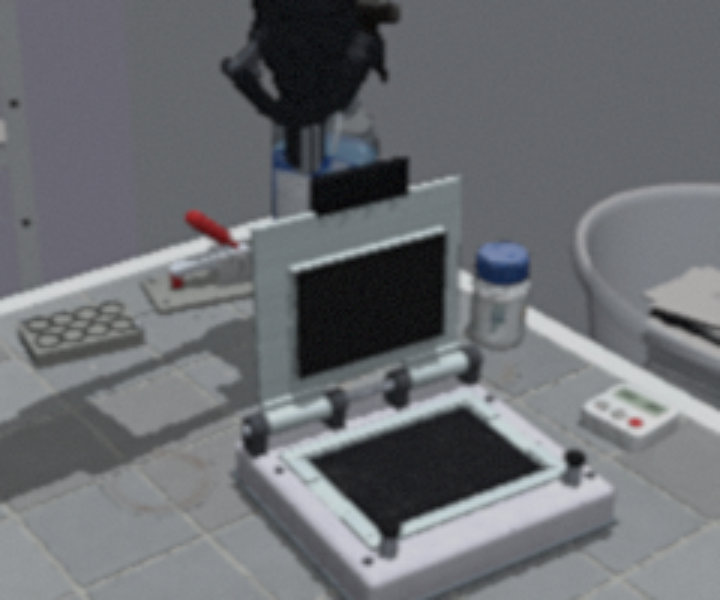

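The gripper (about (310,130) in the crop) is behind the upright lid, above the knob. Next I push toward −y.

Emit:
drive_tool(
  rows=[
    [-0.5,-0.1,0,0],
    [-1,-0.15,0,0],
    [-1.5,-0.15,0,0],
    [-2,-0.15,0,0],
    [-2.5,-0.15,0,0],
    [-3,-0.15,0,0],
    [-3.5,-0.15,0,0],
    [-4,-0.15,0,0],
  ],
)

```text
clock: 2.15
position: [0.5567, 0.0248, 0.2252]
ee_rot: [-0.001, 0.741, 0.672, 0.001]
contact_force: [-0.3, 4.2, 1.6]
width: 0.0002
gripper_force: 2.1
```

```bash
python3 -c "
from to import *
report([(.03,0,.209),(.067,0,.198),(.099,0,.176),(.125,0,.145)])"
```

```text
t 2.15 tcp [0.5567 0.0248 0.2252] press u -0.0029 x -0.0034 tip z 0.2032 F [-0.3  4.2  1.6] w 0.0002169406895043696 q6 0.02
tool x yaw 84.4 turn units 0.07 tilt [ 0.003  0.001 -1.   ]
(0.03, 0, 0.209) units [-1.32  0.13 -0.23]
(0.067, 0, 0.198) units [-2.8   0.12  0.2 ]
(0.099, 0, 0.176) units [-4.08  0.11  1.08]
(0.125, 0, 0.145) units [-5.12  0.1   2.32]
```

Emit:
drive_tool(
  rows=[
    [-0.5,0,-0.1,0],
    [-1,0,-0.2,0],
    [-1.5,0,-0.2,0],
    [-2,0,-0.1,0],
    [-2.5,0,0.1,0],
    [-3,0,0.3,0],
    [-3.5,0,0.65,0],
    [-4,0,1.05,0],
  ],
)

```text
clock: 2.82
position: [0.5469, -0.0766, 0.1978]
ee_rot: [0.001, 0.741, 0.672, -0.0]
contact_force: [1.0, 2.0, 1.1]
width: 0.0001
gripper_force: 0.8
```

```bash
python3 -c "
from to import *
report([(.115,0,.16),(.125,0,.145),(.137,0,.125),(.145,0,.1),(.15,0,.082)])"
```

```text
t 2.82 tcp [ 0.5469 -0.0766  0.1978] press u 0.099 x -0.0025 tip z 0.1758 F [1.  2.  1.1] w 6.63371640130247e-05 q6 -0.17
tool x yaw 84.4 turn units 0.07 tilt [-0.001  0.    -1.   ]
(0.115, 0, 0.16) units [-0.64  0.1   0.63]
(0.125, 0, 0.145) units [-1.04  0.09  1.23]
(0.137, 0, 0.125) units [-1.52  0.09  2.03]
(0.145, 0, 0.1) units [-1.84  0.09  3.03]
(0.15, 0, 0.082) units [-2.03  0.09  3.75]
```

Emit:
drive_tool(
  rows=[
    [-0.35,0.1,0.3,0],
    [-0.65,0.1,0.65,0],
    [-1.05,0.1,1.2,0],
    [-1.3,0.1,1.65,0],
    [-1.55,0.1,2.1,0],
    [-1.7,0.1,2.55,0],
    [-1.85,0.1,3,0],
    [-2,0.1,3.4,0],
  ],
)

```text
clock: 3.48
position: [0.5447, -0.1256, 0.1119]
ee_rot: [0.0, 0.741, 0.672, -0.0]
contact_force: [0.5, -0.1, -0.0]
width: -0.0
gripper_force: 0.2
```

Run:
```python
from to import *
import cv2
from rig import eyes
report([(.152,0,.072),(.152,0,.068)])
p,d=eyes.get_image('side');cv2.imwrite('pics/s2.png',cv2.resize(p[130:310,270:470,::-1],(660,594)))
```

```text
t 3.48 tcp [ 0.5447 -0.1256  0.1119] press u 0.148 x 0.0003 tip z 0.0899 F [ 0.5 -0.1 -0. ] w -1.4349129378458082e-05 q6 -0.25
tool x yaw 84.4 turn units 0.07 tilt [-0.001 -0.    -1.   ]
(0.152, 0, 0.072) units [-0.16 -0.01  0.72]
(0.152, 0, 0.068) units [-0.16 -0.01  0.88]
```

View pics/s2.png

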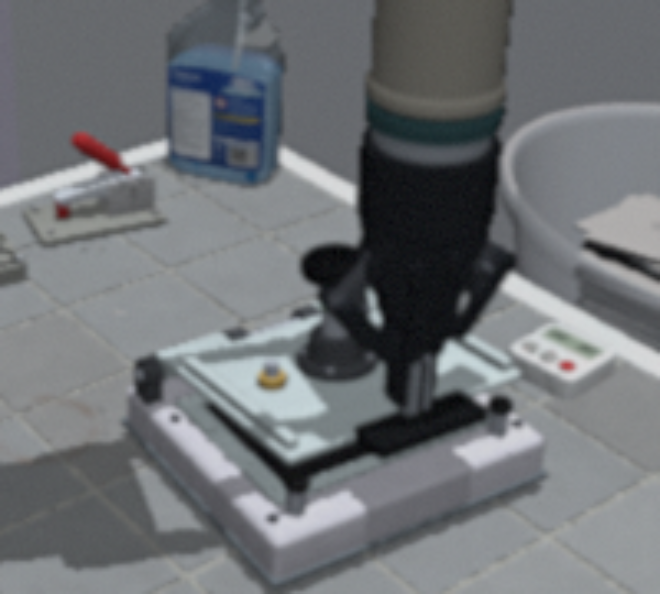

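The lid is nearly shut, with the fingertips on the lip (about (415,410) in the crop) and the knob clear behind. I press it the rest of the way down.

Emit:
drive_tool(
  rows=[
    [-0.15,0,0.15,0],
    [-0.2,0,0.3,0],
    [-0.2,0,0.4,0],
    [-0.2,0,0.5,0],
    [-0.2,0,0.6,0],
    [-0.2,0,0.65,0],
    [-0.2,0,0.7,0],
    [-0.2,0,0.75,0],
  ],
)

```text
clock: 4.2
position: [0.5444, -0.1296, 0.0969]
ee_rot: [0.0, 0.741, 0.672, 0.0]
contact_force: [-5.3, 2.1, 23.1]
width: 0.0
gripper_force: 11.3
```

Emit:
drive_tool(
  rows=[
    [0,0,-0.5,0],
    [-0.1,0,-1.2,0],
    [-0.1,0,-2,0],
    [-0.1,0,-2.8,0],
    [-0.1,0,-3.4,0],
    [-0.1,0,-4,0],
    [-0.1,0,-4.4,0],
    [-0.1,0,-4.4,0],
  ],
)

```text
clock: 4.87
position: [0.5453, -0.1325, 0.207]
ee_rot: [0.002, 0.741, 0.672, 0.001]
contact_force: [0.5, -0.0, -0.8]
width: 0.0002
gripper_force: 0.0
```

Run:
```python
from to import *
from h import *
import cv2
p,d=eyes.get_image('side');q,e=eyes.get_image('top')
V=pts('side',d);np.savez('c.npz',p=p,d=d,q=q,e=e)
d0=V-O
X,Y,Z=d0@xh,d0@yh,V[...,2]
for a,b in((-.06,-.045),(-.045,-.03),(.03,.045),(.045,.06)):
    m=(abs(X)<.075)&(Y>a)&(Y<b)&(Z>.06)&(Z<.1)&(d>0);print('lid z at y',a,b,m.sum(),np.median(Z[m]))
m=(Z>.138)&(Z<.156)&(np.hypot(X,Y)<.04)&(d>0)
print('knob',m.sum(),V[m].min(0),V[m].max(0),'ztop',np.percentile(Z[m],[50,80,95]));t=m&(abs(Z-np.median(Z[m]))<.003);print((V[t].min(0)+V[t].max(0))/2, V[t].max(0)-V[t].min(0))
report([(.075,0,.160)])
cv2.imwrite('pics/s3.png',cv2.resize(p[130:310,270:470,::-1],(660,594)))
```

```text
lid z at y -0.06 -0.045 322 0.07246608359621576
lid z at y -0.045 -0.03 303 0.07258972932902946
lid z at y 0.03 0.045 203 0.07251413072347071
lid z at y 0.045 0.06 203 0.07254887962853414
knob 231 [ 0.53145829 -0.07690912  0.13803142] [ 0.57133107 -0.03589554  0.14989933] ztop [0.14673042 0.14807613 0.14894601]
[ 0.5516766  -0.05529841  0.14680503] [0.03930894 0.03880574 0.00570764]
t 4.97 tcp [ 0.5439 -0.132   0.2044] press u 0.1544 x 0.0002 tip z 0.1824 F [-1.  -0.6 -1. ] w -0.00011183877426810095 q6 -0.27
tool x yaw 84.4 turn units 0.07 tilt [ 0.  0. -1.]
(0.075, 0, 0.16) units [3.18 0.01 0.9 ]
```

View pics/s3.png

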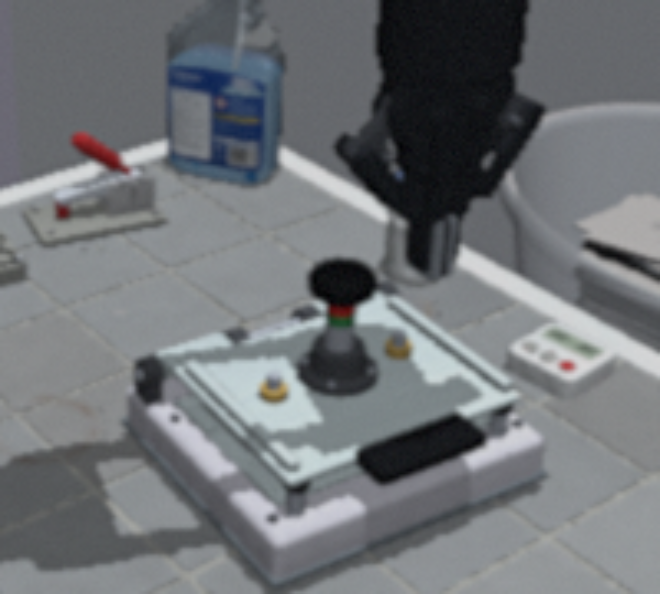

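The lid is level (z ≈ 72.5 mm both near the hinge and near the edge), and the knob is up at (342,285) in the crop with its full stem showing. Moving over the knob and down to just above it.

Emit:
drive_tool(
  rows=[
    [0.6,0,0,0],
    [1.2,0,0,0],
    [1.8,0,0,0],
    [2.4,0,0,0],
    [2.8,0,0.2,0],
    [3.15,0,0.5,0],
    [3.15,0,0.8,0],
    [3.15,0,1,0],
  ],
)

```text
clock: 5.63
position: [0.5508, -0.0535, 0.1776]
ee_rot: [-0.001, 0.74, 0.672, -0.001]
contact_force: [-0.4, 0.7, 0.7]
width: 0.0
gripper_force: 0.0
```

```bash
python3 -c "
from to import *
report([(.075,0,.148),(.075,0,.126)])"
```

```text
t 5.63 tcp [ 0.5508 -0.0535  0.1776] press u 0.0757 x -0.0011 tip z 0.1556 F [-0.4  0.7  0.7] w 2.3731335736161847e-05 q6 -0.13
tool x yaw 84.5 turn units 0.08 tilt [-0.    -0.003 -1.   ]
(0.075, 0, 0.148) units [0.03 0.05 0.3 ]
(0.075, 0, 0.126) units [0.03 0.05 1.18]
```

Stage one of the press: to about 12–15 mm of travel, then read the force.

Emit:
drive_tool(
  rows=[
    [0,0,0.15,0],
    [0,0,0.3,0],
    [0,0,0.4,0],
    [0,0,0.5,0],
    [0,0,0.6,0],
    [0,0,0.7,0],
    [0,0,0.8,0],
    [0,0,0.8,0],
  ],
)

```text
clock: 6.3
position: [0.5516, -0.0543, 0.16]
ee_rot: [0.0, 0.741, 0.672, -0.0]
contact_force: [-3.8, -0.9, 7.2]
width: 0.0001
gripper_force: 3.6
```

Emit:
drive_tool(
  rows=[
    [0,0,0.1,0],
    [0,0,0.2,0],
    [0,0,0.3,0],
    [0,0,0.4,0],
    [0,0,0.45,0],
    [0,0,0.5,0],
    [0,0,0.5,0],
    [0,0,0.5,0],
  ],
)

```text
clock: 6.97
position: [0.5516, -0.0543, 0.1491]
ee_rot: [0.001, 0.741, 0.672, -0.0]
contact_force: [-4.7, -0.7, 14.0]
width: 0.0
gripper_force: 7.0
```

Run:
```python
from to import *
import cv2
from rig import eyes
report([(.075,0,.126)])
p,d=eyes.get_image('side');cv2.imwrite('pics/s4.png',cv2.resize(p[180:260,330:420,::-1],(675,600),interpolation=cv2.INTER_CUBIC))
```

```text
t 6.97 tcp [ 0.5516 -0.0543  0.1491] press u 0.0764 x -0.0002 tip z 0.1271 F [-4.7 -0.7 14. ] w 2.0355956109611667e-05 q6 -0.13
tool x yaw 84.4 turn units 0.07 tilt [-0.001  0.001 -1.   ]
(0.075, 0, 0.126) units [0.05 0.01 0.04]
```

View pics/s4.png

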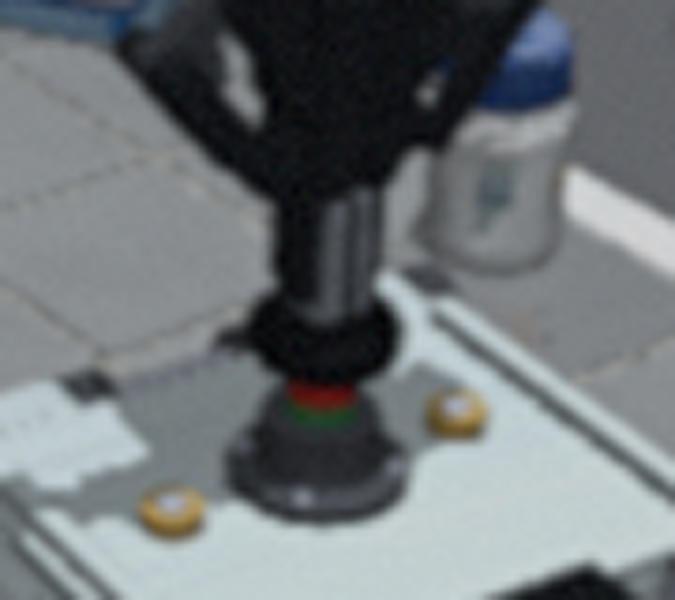

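The steel part of the stem is inside the collar. Green (about (322,415)) and all of the red still stand above the rim. Travel is about 21 mm by both height and force. Holding there.

Emit:
drive_tool(
  rows=[
    [0,0,0.03,0],
    [0,0,0.03,0],
    [0,0,0.03,0],
    [0,0,0.03,0],
    [0,0,0.03,0],
    [0,0,0.03,0],
    [0,0,0.03,0],
    [0,0,0.03,0],
  ],
)

```text
clock: 7.68
position: [0.5516, -0.0543, 0.1485]
ee_rot: [0.001, 0.741, 0.672, 0.0]
contact_force: [-4.4, -1.3, 15.3]
width: 0.0
gripper_force: 7.2
```

Emit:
drive_tool(
  rows=[
    [0,0,0,0],
    [0,0,0,0],
    [0,0,0,0],
    [0,0,0,0],
    [0,0,0,0],
    [0,0,0,0],
    [0,0,0,0],
    [0,0,0,0],
  ],
)

```text
clock: 8.35
position: [0.5516, -0.0544, 0.1485]
ee_rot: [0.001, 0.741, 0.672, 0.0]
contact_force: [-4.8, -0.7, 14.3]
width: 0.0001
gripper_force: 7.2
```

```bash
python3 -c "
from rig import order
print(order.sign_off())"
```

```text
the job is handed in; nothing more can be done
None
```

I folded the lid fully down and handed the job in with the knob still held pressed: travel is about 21–22 mm with the collar's rim in the green band, at about 14 N, and the red band was never pushed in. No verdict came back at sign-off.

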